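# Tall canister back into the packed row

### The arm

A 7-joint arm with a two-finger parallel gripper is mounted at the origin on the work surface. World frame = base frame: x ahead of the robot, y to its left, z up, the work surface at z = 0. Lengths are in m, angles in rad, forces in N, time in s.
With the tool pointing down it reaches from about 0.4 to 0.875 m from the base axis. Payload 19.3 kg.
Tool frame: the origin (TCP) lies between the finger pads; the fingertips stand 11 mm ahead of it and the grasp point (between the pads) lies 8 mm behind it; z points along the fingers, y is the line along which they close (so a half turn about z gives the same grasp; the last joint's range is limited). The gripper opens to 85 mm and grips with 20 to 120 N. Pads are 22 mm wide; open, the fingers measure 114 mm over their backs; the gripper's body (76 mm by 85 mm) begins 54 mm behind the grasp point. The pads swing forward as they close: fully open they stand 13 mm farther back than shut.
Start: joints at [1.036, 0.521, -0.036, 1.599, 0.021, 1.021, -0.113], TCP at [0.28, -0.559, 0.242] pointing down, gripper open.
Joint ranges: [-2.91, 2.91], [-0.3, 2.13], [-1.5, 1.42], [0.17, 2.43], [-1.26, 4.41], [0.16, 1.93], [-2.52, 2.52]. Speed limits (rad/s): [1.89, 1.89, 2.39, 2.39, 3.01, 3.01, 3.01].

### API

Orientations are given as a rotation vector (axis times angle).
In Python, from cell import arm, imaging, finish_job, nets gives the robot as it stands. The module is installed in compiled form; this text tells all that it offers.
- The arm moves only by the tool play_rows, never from a script. Its argument "targets" is a list of rows, each a list of 7 numbers: the opening, from 0 (shut) to 1 (fully open), then the shift along the tool's x, y, z scaled (see below), then the turn, a rotation vector about the tool's x, y, z scaled (see below). A call has 1 to 12 rows; each row is the pose to reach, as a shift and turn from the pose commanded when the call began, along the tool's axes at that moment; what a row does not reach only later rows make up. The controller multiplies each number of a shift by 0.12 m and each number of a turn by 90 degrees. A row lasts 1/12 s, in which the tool goes at most 41.7 mm and 7.16 degrees, less where a joint would pass 70% of its speed; a pose out of reach is approached as far as the arm can. A call with a number of a shift or a turn outside -1 to 1 is refused whole. A call with a gripper value outside its range is refused whole. The fingers move at their own pace and stop on an object; "grip_force" is the grip in N (left out, the last holds). Time passes only in rows, so rows that repeat a pose let the fingers close. It gives the time, the measured TCP pose, the force, the opening and the grip force at its end, in the units of the state.
- arm.state(): the state, without advancing time (a new reading comes with each control period).
- imaging.read_camera(name): name is "side" or "top" or "wrist"; returns a dict with "img" (400x640x3 uint8, red, green, blue), "fx", "fy", "cx", "cy" (pixels), "dist" ([k1, k2, p1, p2, k3] as OpenCV has them; the pictures are not rectified), "view" (4x4, takes a point from world to camera coordinates). Camera axes: x right, y down, z forward; pixel columns grow to the right and rows downward; lengths in m; the calibration is good to about 2 mm. A picture is of the moment at which its call begins. There is no depth.
- finish_job(): hands the job in; it is judged then, once.
Trained networks look in the newest picture that a camera, given by its name, has taken for a name from the list of things; names that differ only in an ending like _2 or _b are one class to them, and where a whole thing is asked for, a point or a joint stands for the part that bears it (a point fixed in the world has none). Each returns a list of dicts, best first, with "conf" (0 to 1); they miss things now and then, are a little off and sometimes report something else, mostly with a low value. They report only what shows in the picture. A call takes as long as a camera call. They do not tell look-alikes from the thing itself.
- nets.silhouettes(label, camera): "region" (400x640 bool, what is visible of it).
- nets.tip_of(label, camera): "location" ([x, y, z] in m, in the coordinates of the camera as it stood for that picture, good to about 4 mm: a listed point, or the origin of a listed thing).
The state is a dict: "time": time; "joint_positions": joint angles; "joint_vel": joint speeds; "effort": joint torques, N m; "position": TCP position; "tcp_rot": TCP orientation; "force": force on the tool from outside, world axes, zero at the start; "ft_torque": the same for the moment, N m; "width": opening from 0.0 (shut) to 1.0 (fully open); "grip_force": force on a finger pad.
Only numpy, scipy, OpenCV 4.12 (cv2) and the standard library are available. Lean on these libraries where they do the work, as an engineer would, in place of code of your own. Each camera call takes 0.05 s, during which the arm holds its last target. There are 200 camera calls.

### The job

Take the tall red-topped canister out of its grey stand and wedge it, upright, into the packed row of low black canisters, directly beside the white-lidded one on its yellow-spring-plate side. Push it gently down, feeling for the hidden rest strip, until its foot firmly sits on the strip, then let go; keep the row standing on its rails, shove nothing hard, and leave everything else where it is.

Things in the scene. Friction and masses are not known exactly. Their poses are not given: they have to be found in the camera images.
- tall: Tall slim canister, black with red top: 44 (x) x 22 (y) x 130 mm high, about 150 g. Origin: centre of its underside, at the start 5 mm above the table, upright in the stand. Its foot is a round-nosed wedge, 5 mm thick in y at the bottom, widening evenly to 22 mm at 30 mm up. Grip it across the 22 mm near the top: in the row, up to the lowest 85 mm stand among the neighbours.
- stand: Fixed grey drying stand, an open pocket 60 x 34 mm outside, 45 mm high, walls and floor 5 mm; origin centre of its underside. The tall canister stands loosely in it with the same x and y axes.
- rack: Fixed white rack, 80 (x) x 196 mm (y, along the row), origin on the table midway between the rails. Rails along y, tops 30 mm up, inner faces x = +-27 mm, carry the low canisters; lips at x = +-36 mm reach 50 mm up. Fixed end plate at +y, inner face y = +75 mm, 92 mm high. Yellow spring plate at the -y end, 92 mm high. Between the rails is an open channel for the tall canister's 44 mm width.
- follower (a joint): Yellow spring plate pressing the row to the fixed end: 0 m with five canisters (its face at rack y = -35 mm), grows as it yields towards rack -y, 0.022 with the tall one in, 0.045 at most. It presses with 5 N plus 120 N per m. The other end is fixed, so only canisters on the yellow side give way: a thing wedged in must shift towards yellow by half its thickness as it enters.
- floor: Base plate of the rack, same origin, 3 mm thick. Under the row it carries a firm rubber rest strip (gives 1 mm per 8 N) for the tall canister's foot, hidden, not measured, screw-set, top 8 to 22 mm above the table, found only by feel. Sliding down between canisters meets several N of friction, which holds the tall one where it is let go: push until the force rises. Opening fingers may drag it up; then press its top again.
- white: Low slim canister of the row, the only one with a white lid, body black: 70 mm (x) by 22 mm (y) by 61 mm high, the lid bevelled along both long sides (5 mm in, top 7 mm), so two neighbours form a V groove 10 mm wide, 7 deep; about 140 g. Origin centre of its underside, 30 mm above the table on the rails; axes as the rack's. Any of the four places next to the fixed end, pressed against its neighbours.
- row_b: Low slim canister of the row, all black: 70 mm (x) by 22 mm (y) by 61 mm high, the lid bevelled along both long sides (5 mm in, top 7 mm), so two neighbours form a V groove 10 mm wide, 7 deep; about 140 g. Origin centre of its underside, 30 mm above the table on the rails; axes as the rack's. Any of the four places next to the fixed end, pressed against its neighbours.
- row_c: Low slim canister of the row, all black: 70 mm (x) by 22 mm (y) by 61 mm high, the lid bevelled along both long sides (5 mm in, top 7 mm), so two neighbours form a V groove 10 mm wide, 7 deep; about 140 g. Origin centre of its underside, 30 mm above the table on the rails; axes as the rack's. Any of the four places next to the fixed end, pressed against its neighbours.
- row_d: Low slim canister of the row, all black: 70 mm (x) by 22 mm (y) by 61 mm high, the lid bevelled along both long sides (5 mm in, top 7 mm), so two neighbours form a V groove 10 mm wide, 7 deep; about 140 g. Origin centre of its underside, 30 mm above the table on the rails; axes as the rack's. Any of the four places next to the fixed end, pressed against its neighbours.
- row_e: Low slim canister of the row, all black: 70 mm (x) by 22 mm (y) by 61 mm high, the lid bevelled along both long sides (5 mm in, top 7 mm), so two neighbours form a V groove 10 mm wide, 7 deep; about 140 g. Origin centre of its underside, 30 mm above the table on the rails; axes as the rack's. Always next to the yellow plate at the start.
- hood: Bystander: red plastic lens hood, a ring 82 mm across and 42 mm high; origin centre of underside.
- funnel: Bystander: stainless funnel standing mouth down, 104 mm across, 110 mm high; origin centre of underside.
- beaker: Bystander: glass beaker, 72 mm across, 95 mm high; origin centre of underside.
- can_low: Bystander: round black canister 70 mm across and 70 mm high, lower of a stack of two; origin centre of underside.
- can_high: Bystander: round black canister 66 mm across and 60 mm high, on top of can_low; origin centre of underside.
- jar: Bystander: amber glass jar with white cap, 72 mm across, 90 mm high; origin centre of underside.
Things that resemble listed ones, but are neither listed nor needed, are in the scene too. Leave any blue look-alike of the row_b alone.

How it is judged:
By the outcome, as a careful person would: the job done as asked, in the order asked, and still so for the second after the job is handed in, with the robot touching nothing.
It also fails if it takes over 70 s, if anything falls off the work surface, if the arm or the gripper's body presses on something with over 40 N, if the wrist force passes 120 N, or if a joint passes its speed limit or range.

## Working session

There is one attempt and no reset: what is moved stays moved. The work goes in short steps, Python scripts to look and compute and a tool call to move; the robot and the scene stay as the last step left them, time stands still between calls to the robot, and variables do not carry over. Pictures are saved under pics/ and viewed, at most 10 in all, crops included, and the job is handed in when it is done.

Besides the shell and the picture viewer there is one more tool, called by a JSON object that holds its "method" and its "body". play_rows: Moves the arm, as the interface text tells. Its arguments: {"type":"object","properties":{"targets":{"type":"array","items":{"type":"array","items":{"type":"number"}}},"grip_force":{"type":"number"}},"required":["targets"]}

```bash
mkdir -p pics; cat > h.py <<'E'
import numpy as np,cv2
from cell import arm,imaging,finish_job,nets
from scipy.spatial.transform import Rotation as R
def cam(n): 
    c=imaging.read_camera(n); return c
def save(c,f,crop=None,s=1):
    im=c['img'][...,::-1]
    if crop: im=im[crop[1]:crop[3],crop[0]:crop[2]]
    cv2.imwrite('pics/'+f,cv2.resize(im,None,fx=s,fy=s,interpolation=cv2.INTER_CUBIC))
def K(c): return np.array([[c['fx'],0,c['cx']],[0,c['fy'],c['cy']],[0,0,1.]]),np.array(c['dist'],float)
def ray(c,uv):
    k,d=K(c);p=cv2.undistortPoints(np.array([[uv]],float),k,d)[0,0]
    V=np.array(c['view']);r=V[:3,:3].T@np.r_[p,1];return -V[:3,:3].T@V[:3,3],r/np.linalg.norm(r)
def atz(c,uv,z):
    o,r=ray(c,uv);return o+r*(z-o[2])/r[2]
def proj(c,P):
    k,d=K(c);V=np.array(c['view']);return cv2.projectPoints(np.array(P,float).reshape(-1,1,3),cv2.Rodrigues(V[:3,:3])[0],V[:3,3],k,d)[0][:,0]
def tri(l):
    A=0;b=0
    for c,uv in l:
        o,r=ray(c,uv);M=np.eye(3)-np.outer(r,r);A=A+M;b=b+M@o
    return np.linalg.solve(A,b)
def toW(c,p):
    V=np.array(c['view']);return V[:3,:3].T@(np.array(p)-V[:3,3])
E
cat > a.py <<'E'
from h import *
np.set_printoptions(precision=4,suppress=True)
s=arm.state();print(s)
cs={n:cam(n) for n in('side','top','wrist')}
for n,c in cs.items():
    print(n,toW(c,[0,0,0]),c['fx'])
    for l in('tall','stand','rack','white','row_b','follower','funnel','beaker','jar','hood','can_low'):
        for d in nets.tip_of(l,n)[:6 if l=='row_b' else 2]:
            w=toW(c,d['location']);print(' ',l,round(d['conf'],2),w,proj(c,w)[0].round())
save(cs['side'],'s0.png');save(cs['top'],'t0.png')
E
python3 a.py
```

```text
{'time': 0.0, 'joint_positions': array([ 1.0358,  0.522 , -0.0363,  1.6   ,  0.0212,  1.0211, -0.1128]), 'joint_vel': array([ 0.0006,  0.0005, -0.001 ,  0.001 ,  0.0009, -0.0007, -0.0017]), 'effort': array([ -0.001 , -92.7096,   1.9793, -36.9935,   0.0177,   0.0083,
        -0.    ]), 'position': array([ 0.28  , -0.5584,  0.2417]), 'tcp_rot': array([-3.0561, -0.7233,  0.0005]), 'force': array([-0.0451, -0.6703,  0.3974]), 'ft_torque': array([ 0.0193, -0.0007,  0.0877]), 'grip_force': 0.0, 'width': 1.0015951459330215}
side [0.3941 1.0256 0.8385] 454.77868049735275
  tall 0.71 [ 0.5236 -0.2519  0.0098] [341. 161.]
  stand 0.7 [ 0.5219 -0.2498  0.0075] [341. 162.]
  stand 0.66 [ 0.5212 -0.2594 -0.0021] [341. 163.]
  rack 0.78 [0.5656 0.1539 0.0017] [309. 245.]
  white 0.58 [0.5667 0.1945 0.0311] [305. 247.]
  white 0.46 [ 0.522  -0.2603 -0.0057] [341. 163.]
  row_b 0.82 [ 0.6284  0.3095 -0.0002] [273. 287.]
  row_b 0.7 [0.5624 0.1571 0.0275] [309. 238.]
  row_b 0.56 [0.5694 0.176  0.0269] [306. 243.]
  row_b 0.56 [0.5655 0.1309 0.0299] [310. 231.]Traceback (most recent call last):
  File "a.py", line 8, in <module>
    for d in nets.tip_of(l,n)[:6 if l=='row_b' else 2]:
             ~~~~~~~~~~~^^^^^
ValueError: it knows: beaker, can_high, can_low, floor, funnel, hood, jar, rack, row, stand, tall, white
```

```bash
sed -i "s/'follower',//" a.py; python3 a.py | tail -n +8
```

```text
row_b 0.74 [0.6275 0.3085 0.0007] [273. 287.]
  row_b 0.67 [0.5642 0.1556 0.0268] [309. 238.]
  row_b 0.51 [0.5683 0.1762 0.0272] [306. 243.]
  row_b 0.46 [0.5664 0.1299 0.0287] [310. 231.]
  funnel 0.77 [ 0.657  -0.2892 -0.0003] [303. 155.]
  funnel 0.65 [ 0.7052 -0.0291  0.0022] [273. 199.]
  beaker 0.85 [ 0.4221 -0.3825 -0.0041] [373. 146.]
  jar 0.66 [ 0.4205  0.429  -0.0004] [355. 339.]
  jar 0.32 [ 0.5191 -0.2587 -0.0041] [342. 163.]
  hood 0.86 [ 0.7069 -0.0318  0.0015] [272. 199.]
  can_low 0.73 [0.6459 0.4164 0.0013] [254. 323.]
top [ 0.4435 -0.0107  1.3636] 504.1051737995415
  tall 0.58 [ 0.5226 -0.2517  0.007 ] [427. 194.]
  tall 0.18 [0.561  0.1572 0.0304] [273. 184.]
  stand 0.57 [ 0.5198 -0.2548  0.0017] [428. 196.]
  stand 0.2 [ 0.6433  0.4208 -0.001 ] [177. 157.]
  rack 0.95 [0.5677 0.1535 0.    ] [276. 182.]
  rack 0.55 [ 0.5231 -0.2516 -0.0023] [426. 194.]
  white 0.58 [0.5633 0.1303 0.0243] [284. 183.]
  white 0.49 [0.5677 0.1988 0.0274] [258. 182.]
  row_b 0.84 [0.6216 0.3158 0.0058] [215. 164.]
  row_b 0.73 [0.5634 0.1333 0.0283] [282. 183.]
  row_b 0.7 [0.5652 0.1767 0.0327] [266. 182.]
  row_b 0.59 [0.5663 0.219  0.028 ] [250. 182.]
  row_b 0.41 [0.645  0.4199 0.0009] [177. 156.]
  funnel 0.81 [ 0.6597 -0.2919 -0.    ] [439. 144.]
  beaker 0.97 [ 0.4261 -0.3817  0.0022] [477. 229.]
  jar 0.68 [0.4221 0.4306 0.0028] [174. 239.]
  hood 0.66 [ 0.7083 -0.0253  0.0044] [340. 128.]
  can_low 0.83 [0.6451 0.4188 0.0018] [178. 156.]
  can_low 0.67 [0.5658 0.175  0.0345] [266. 182.]
wrist [ 0.3442 -0.5264  0.3744] 293.42453010956194
```

View pics/s0.png

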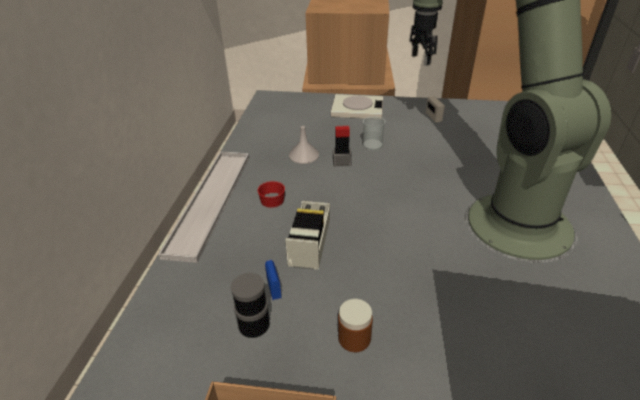

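View pics/t0.png

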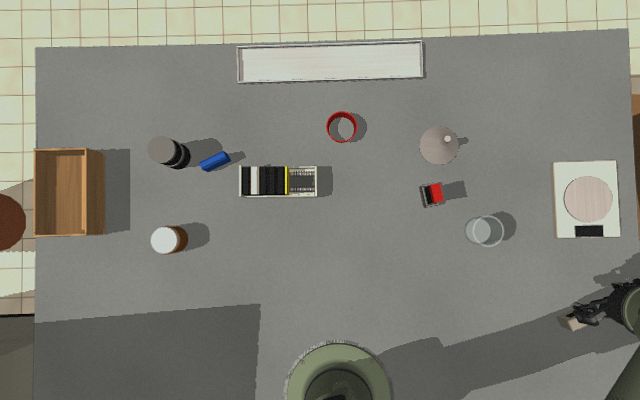

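The side view shows the stand with the red top at (342,150) and the row at (309,238). In the top view, the fixed end is on the left at column 240, the white lid is at about (254,181), and the yellow plate is at (287,181). Two things could be "white": the lid in the row at (254,181), and the weak net hit at (284,183), which is black in the picture. The lid in the row fits. The blue look-alike is at (215,161). Next I move towards the stand and turn the tool square.

{"method": "play_rows", "body": {"targets": [[1,1,-0.55,-0.5,0,0,0.3],[1,1,-0.55,-0.5,0,0,0.3],[1,1,-0.55,-0.5,0,0,0.3],[1,1,-0.55,-0.5,0,0,0.3],[1,1,-0.55,-0.5,0,0,0.3],[1,1,-0.55,-0.5,0,0,0.3]]}}

```text
time: 2.55
position: [0.359, -0.4451, 0.3031]
tcp_rot: [3.141, -0.006, 0.002]
force: [-1.5, -0.2, -0.5]
width: 0.995
grip_force: 0.0
```

```bash
cat >> h.py <<'E'
def go(P,yaw=None,s=None):
    """scaled shift in tool axes to world TCP P; yaw=world yaw of tool x"""
    s=s or arm.state();Rm=R.from_rotvec(s['tcp_rot']).as_matrix()
    d=Rm.T@(np.array(P)-s['position'])/0.12
    y0=np.arctan2(Rm[1,0],Rm[0,0])
    T=R.from_matrix(Rm.T@(R.from_euler('z',(y0 if yaw is None else yaw))*R.from_rotvec([np.pi,0,0])).as_matrix()).as_rotvec()/(np.pi/2)
    print('pos',s['position'].round(4),'yaw',round(np.degrees(y0),2),'z',Rm[:,2].round(3),'F',s['force'].round(1),'shift',d.round(3),'turn',T.round(3),'w',round(s['width'],3),'t',s['time'])
E
python3 -c "
from h import *
go([0.455,-0.25,0.30],0)"
```

```text
pos [ 0.359  -0.4451  0.3031] yaw -0.21 z [ 0.001 -0.001 -1.   ] F [-1.5 -0.2 -0.5] shift [ 0.794 -1.628  0.025] turn [ 0.001 -0.001 -0.002] w 0.995 t 2.55
```

{"method": "play_rows", "body": {"targets": [[1,0.2,-0.3,0,0,0,0],[1,0.4,-0.65,0,0,0,0],[1,0.6,-1,0,0,0,0],[1,0.6,-1,0,0,0,0],[1,0.6,-1,0,0,0,0]]}}

```text
time: 2.97
position: [0.4322, -0.3236, 0.3018]
tcp_rot: [-3.14, 0.002, -0.0]
force: [0.0, 0.2, 0.0]
width: 1.0
grip_force: 0.0
```

{"method": "play_rows", "body": {"targets": [[1,0.1,-0.3,0,0,0,0],[1,0.2,-0.63,0,0,0,0],[1,0.2,-0.63,0,0,0,0],[1,0.2,-0.63,0,0,0,0]]}}

```text
time: 3.3
position: [0.4551, -0.2506, 0.302]
tcp_rot: [-3.141, 0.006, 0.001]
force: [0.3, -0.3, -0.2]
width: 0.997
grip_force: 0.0
```

```bash
cat > b.py <<'E'
from h import *
c=cam('wrist');go([0.522,-0.25,0.3],0)
for l in ('tall','stand'):
    for d in nets.tip_of(l,'wrist')[:1]: w=toW(c,d['location']);print(l,d['conf'],w,proj(c,w)[0])
t=cam('top');s=cam('side')
for n,cc in (('wrist',c),('top',t),('side',s)):
    h=cv2.cvtColor(cc['img'],cv2.COLOR_RGB2HSV)
    m=(((h[...,0]<8)|(h[...,0]>172))&(h[...,1]>150)&(h[...,2]>70)).astype(np.uint8)
    k,lab,st,ce=cv2.connectedComponentsWithStats(m)
    for i in range(1,k):
        if st[i,4]>30: print(n,st[i],ce[i], cv2.minAreaRect(np.argwhere(lab==i)[:,::-1].astype(np.float32)))
save(c,'w1.png')
np.save('w1',c,allow_pickle=True)
E
python3 b.py
```

```text
pos [ 0.4546 -0.2519  0.302 ] yaw -0.35 z [-0.001 -0.    -1.   ] F [0.  0.6 0.1] shift [ 0.561 -0.02   0.016] turn [ 0.     0.    -0.004] w 1.002 t 3.35
tall 0.83 [ 0.52183766 -0.25341432  0.00593032] [325.41668452 116.8242231 ]
stand 0.55 [ 0.52008157 -0.25220846  0.00311038] [324.55445627 118.08931583]
wrist [ 312   94   30   50 1060] [326.44433962 118.56886792] ((326.66741943359375, 118.75382995605469), (46.637691497802734, 23.295455932617188), 79.2156982421875)
top [326 111  31  32 261] [341.62835249 122.1954023 ] ((341.2500305175781, 126.2500228881836), (30.405588150024414, 29.698484420776367), 45.0)
top [429 183  14  20 203] [435.7044335  192.57142857] ((435.6471252441406, 192.58822631835938), (17.947635650634766, 11.156637191772461), 75.96376037597656)
side [336 126  14  11 142] [342.44366197 131.26760563] ((342.5, 131.0), (10.0, 13.0), 90.0)
side [258 182  26  25 479] [271.21920668 193.45720251] ((270.5, 194.0), (24.0, 25.0), 90.0)
```

View pics/w1.png

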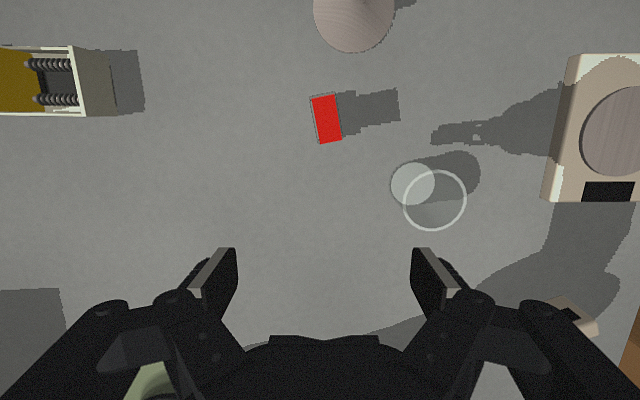

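The wrist view shows the red top at (326,119), with its long axis turned about 11° from straight up in the image. The funnel, beaker and scale are clear of it.

```bash
cat > b2.py <<'E'
from h import *
c=np.load('w1.npy',allow_pickle=True).item();t=cam('top')
p=tri([(c,(326.55,118.6)),(t,(435.65,192.6))]);print('tri',p)
print(toW(c,[0,0,0]),atz(c,(326.55,118.6),.135),atz(t,(435.65,192.6),.135))
r=cv2.boxPoints(((326.667,118.754),(46.64,23.3),79.2))
w=np.array([atz(c,q,.135) for q in r]);print(w)
e=[w[i]-w[i-1] for i in range(4)];print([ (np.linalg.norm(v),np.degrees(np.arctan2(v[1],v[0]))) for v in e])
go([w[:,0].mean(),w[:,1].mean(),.25],np.radians(10.8))
E
python3 b2.py
```

```text
tri [ 0.52070884 -0.25410407  0.11641453]
[ 0.5268546  -0.25047094  0.43408777] [ 0.52166176 -0.25363846  0.135     ] [ 0.51893826 -0.2507449   0.135     ]
[[ 0.54090121 -0.23850071  0.135     ]
 [ 0.54479525 -0.26057822  0.135     ]
 [ 0.50138553 -0.26959593  0.135     ]
 [ 0.49714902 -0.24660882  0.135     ]]
[(np.float64(0.04449714144459959), np.float64(10.498891333349642)), (np.float64(0.0224182985924258), np.float64(-79.99702102738976)), (np.float64(0.04433647119864448), np.float64(-168.26457864024715)), (np.float64(0.02337424440330159), np.float64(100.44241537569656))]
pos [ 0.4546 -0.2521  0.3021] yaw -0.47 z [-0. -0. -1.] F [-0.2  0.2 -0. ] shift [0.554 0.01  0.434] turn [ 0.     0.    -0.125] w 0.999 t 3.6
```

{"method": "play_rows", "body": {"targets": [[0.7,0.28,0.01,0.2,0,0,-0.07],[0.7,0.56,0.015,0.4,0,0,-0.127],[0.7,0.56,0.015,0.7,0,0,-0.127],[0.7,0.56,0.015,0.7,0,0,-0.127],[0.7,0.56,0.015,0.7,0,0,-0.127],[0.7,0.56,0.015,0.7,0,0,-0.127]]}}

```text
time: 4.1
position: [0.5222, -0.2541, 0.2199]
tcp_rot: [3.126, 0.3, 0.001]
force: [-0.2, -0.4, 0.8]
width: 0.697
grip_force: 0.0
```

```bash
python3 -c "
from h import *
go([0.5213,-.2538,0.11],np.radians(11))
c=cam('wrist');save(c,'w2.png')"
```

```text
pos [ 0.5222 -0.2541  0.2199] yaw 10.97 z [ 0.001 -0.001 -1.   ] F [-0.2 -0.4  0.8] shift [-0.007 -0.004  0.916] turn [ 0.001 -0.    -0.   ] w 0.697 t 4.1
```

View pics/w2.png

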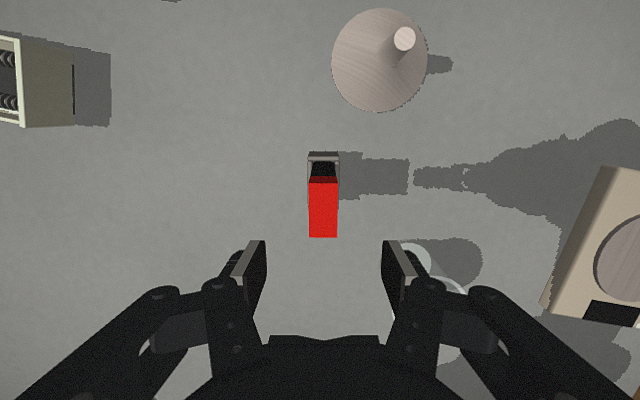

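The wrist view shows the red top at (323,207), square to the image and midway between the fingers. I descend and grip.

{"method": "play_rows", "body": {"targets": [[0.7,0,0,0.3,0,0,0],[0.7,0,0,0.55,0,0,0],[0.7,0,0,0.75,0,0,0],[0.7,0,0,0.915,0,0,0],[0.7,0,0,0.915,0,0,0],[0.7,0,0,0.915,0,0,0],[0,0,0,0.915,0,0,0],[0,0,0,0.915,0,0,0],[0,0,0,0.915,0,0,0],[0,0,0,0.915,0,0,0],[0,0,0,0.915,0,0,0],[0,0,0,0.915,0,0,0]], "grip_force": 60}}

```text
time: 5.15
position: [0.5231, -0.2536, 0.1101]
tcp_rot: [3.126, 0.302, 0.003]
force: [-1.3, 0.5, 12.1]
width: 0.253
grip_force: 58.1
```

{"method": "play_rows", "body": {"targets": [[0,0,0,-0.1,0,0,0],[0,0,0,-0.2,0,0,0],[0,0,0,-0.45,0,0,0],[0,0,0,-0.7,0,0,0],[0,0,0,-1,0,0,0],[0,0,0,-1,0,0,0],[0,0,0,-1,0,0,0]]}}

```text
time: 5.73
position: [0.5231, -0.2536, 0.2315]
tcp_rot: [3.125, 0.302, 0.006]
force: [-0.1, 0.1, -2.6]
width: 0.248
grip_force: 59.2
```

```bash
python3 -c "
from h import *
go([0.485,.13,0.31],0)
"
```

```text
pos [ 0.5231 -0.2536  0.2315] yaw 11.05 z [ 0.004 -0.002 -1.   ] F [-0.1  0.1 -2.6] shift [ 0.304 -3.196 -0.661] turn [ 0.001 -0.003  0.123] w 0.248 t 5.7333
```

{"method": "play_rows", "body": {"targets": [[0,0,-0.25,-0.3,0,0,0.06],[0,-0.06,-0.6,-0.55,0,0,0.123],[0,-0.06,-0.98,-0.55,0,0,0.123],[0,-0.06,-0.98,-0.55,0,0,0.123],[0,-0.06,-0.98,-0.55,0,0,0.123]]}}

```text
time: 6.15
position: [0.4921, -0.135, 0.2953]
tcp_rot: [-3.14, -0.007, -0.001]
force: [1.8, 0.0, -1.5]
width: 0.252
grip_force: 59.7
```

{"method": "play_rows", "body": {"targets": [[0,0,-0.33,0,0,0,0],[0,0,-0.66,0,0,0,0],[0,0,-1,0,0,0,0]]}}

```text
time: 6.4
position: [0.492, -0.0185, 0.2941]
tcp_rot: [3.141, -0.003, -0.002]
force: [1.6, -0.2, -1.0]
width: 0.25
grip_force: 59.7
```

{"method": "play_rows", "body": {"targets": [[0,0,-0.33,0,0,0,0],[0,0,-0.66,0,0,0,0],[0,0,-1,0,0,0,0],[0,0,-1,0,0,0,0],[0,0,-1,0,0,0,0]]}}

```text
time: 6.82
position: [0.4922, 0.1027, 0.2939]
tcp_rot: [-3.141, -0.006, 0.002]
force: [1.6, -0.3, -1.9]
width: 0.248
grip_force: 60.0
```

```bash
cat > c.py <<'E'
from h import *
c=cam('wrist');np.save('w3',c,allow_pickle=True);save(c,'w3.png')
go([0.49,.165,0.29],0)
for l in ('rack','white'):
    for d in nets.tip_of(l,'wrist')[:2]: w=toW(c,d['location']);print(l,d['conf'],w,proj(c,w)[0])
E
python3 c.py
```

```text
pos [0.4924 0.1009 0.2939] yaw 0.05 z [-0.001 -0.001 -1.   ] F [-0.7 -2.1 -1.2] shift [-0.019 -0.534  0.032] turn [0.    0.001 0.001] w 0.248 t 6.8667
white 0.91 [0.57044539 0.19631175 0.02736898] [251.60875482 107.44654055]
```

View pics/w3.png

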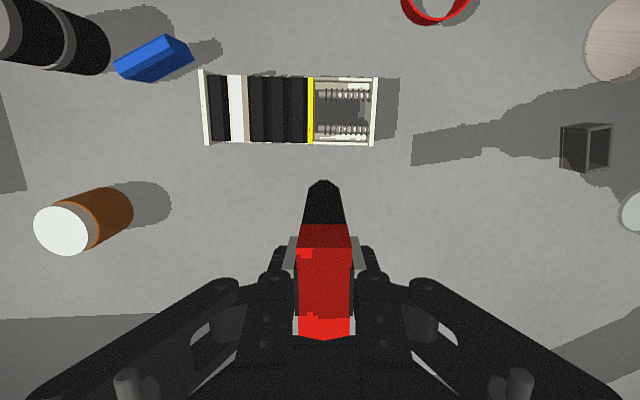

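The row is at columns 203–377. The fixed end plate is at column 205, then a black canister at 217, the white lid at (237,109), three blacks, and the yellow plate at 310. So white is second from the fixed end, and the tall one goes into the groove at about column 249. I take a closer view from straight in front.

{"method": "play_rows", "body": {"targets": [[0,0,-0.3,0,0,0,0],[0,0,-0.6,0,0,0,0],[0,0,-0.6,0,0,0,0],[0,0,-0.6,0,0,0,0],[0,0,-0.6,0,0,0,0]]}}

```text
time: 7.38
position: [0.4929, 0.1715, 0.2943]
tcp_rot: [3.141, -0.003, -0.001]
force: [0.8, -0.7, -1.3]
width: 0.251
grip_force: 60.2
```

```bash
cat > d.py <<'E'
from h import *
c=cam('wrist');np.save('w4',c,allow_pickle=True)
go([0.49,.174,0.29],0)
print(toW(c,[0,0,0]))
d=nets.tip_of('white','wrist')[0];w=toW(c,d['location']);print(w)
u=proj(c,w+[0,0,.061])[0];print(u)
save(c,'w4.png',(240,50,420,180),4.4)
E
python3 d.py
```

```text
pos [0.493  0.1712 0.2944] yaw -0.13 z [-0.    -0.001 -1.   ] F [ 0.5 -1.  -2. ] shift [-0.025 -0.023  0.036] turn [ 0.     0.    -0.001] w 0.247 t 7.4333
[0.5646081  0.17186138 0.42637313]
[0.56824745 0.1955512  0.02828595]
[301.49071766 109.73402567]
```

View pics/w4.png

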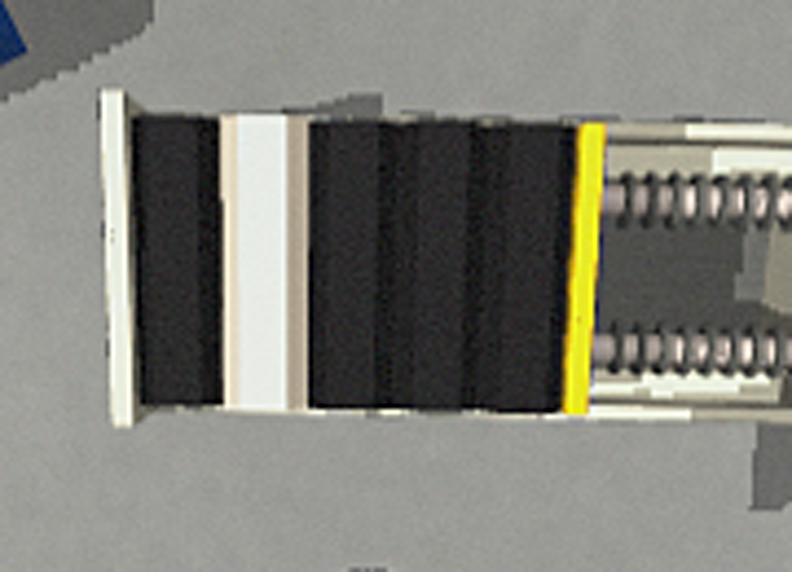

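The crop confirms the white lid as the only white one in the row. Its full width covers crop x 220–310, with the groove on the yellow side at x≈309 and y 115–408. The yellow plate is at 585 and the fixed end plate at 115.

```bash
cat > e.py <<'E'
from h import *
c=np.load('w4.npy',allow_pickle=True).item();a=np.load('w3.npy',allow_pickle=True).item()
f=lambda x,y:(240+x/4.4,50+y/4.4)
def q(n,A,B,z):
    A=atz(c,f(*A),z);B=atz(c,f(*B),z);d=A-B;print(n,A.round(4),B.round(4),'len',np.hypot(*d[:2]).round(4),'yaw',np.degrees(np.arctan2(d[1],d[0])).round(2),'mid',((A+B)/2).round(4))
q('white topL',(237,115),(239,408),.091)
q('white topR',(286,115),(288,408),.091)
q('white baseL',(220,115),(226,408),.084)
q('white baseR',(310,118),(307,408),.084)
q('yellow L',(580,124),(564,412),.092)
q('yellow R',(605,124),(588,412),.092)
q('end R',(123,90),(132,425),.092)
q('end L',(101,90),(112,425),.092)
V=np.array(c['view']);print('cam z',V[2,:3])
# height by two wrist views: white lid area centroid
P=[]
for k in (c,a):
    im=k['img'].astype(int);m=(im.min(2)>185).astype(np.uint8)
    n,l,s,ce=cv2.connectedComponentsWithStats(m)
    for i in range(1,n):
        if s[i,4]>300 and s[i,1]<150: print(s[i],ce[i])
E
python3 e.py
```

```text
white topL [0.6024 0.2028 0.091 ] [0.5326 0.2043 0.091 ] len 0.0698 yaw -1.28 mid [0.5675 0.2035 0.091 ]
white topR [0.6024 0.1909 0.091 ] [0.5326 0.1918 0.091 ] len 0.0698 yaw -0.68 mid [0.5675 0.1914 0.091 ]
white baseL [0.6032 0.2076 0.084 ] [0.5319 0.2084 0.084 ] len 0.0713 yaw -0.65 mid [0.5676 0.208  0.084 ]
white baseR [0.6025 0.1854 0.084 ] [0.5319 0.1872 0.084 ] len 0.0706 yaw -1.44 mid [0.5672 0.1863 0.084 ]
yellow L [0.6002 0.12   0.092 ] [0.5315 0.1211 0.092 ] len 0.0686 yaw -0.9 mid [0.5658 0.1206 0.092 ]
yellow R [0.6002 0.114  0.092 ] [0.5315 0.115  0.092 ] len 0.0686 yaw -0.81 mid [0.5658 0.1145 0.092 ]
end R [0.6079 0.2298 0.092 ] [0.5285 0.2318 0.092 ] len 0.0795 yaw -1.44 mid [0.5682 0.2308 0.092 ]
end L [0.608  0.2351 0.092 ] [0.5285 0.2369 0.092 ] len 0.0795 yaw -1.34 mid [0.5682 0.236  0.092 ]
cam z [-2.80233792e-01 -6.98984326e-04 -9.59931525e-01]
[263  71   7  76 364] [266.08516484 108.19230769]
[291  76  14  68 942] [297.54352442 109.35774947]
[198  69  11  76 351] [203.03988604 106.07122507]
[227  75  17  68 895] [235.49497207 107.87821229]
```

{"method": "play_rows", "body": {"targets": [[0,0.2,-0.05,0.1,0,0,0.011],[0,0.42,-0.12,0.25,0,0,0.011],[0,0.63,-0.12,0.45,0,0,0.011],[0,0.63,-0.12,0.58,0,0,0.011],[0,0.63,-0.12,0.58,0,0,0.011],[0,0.63,-0.12,0.58,0,0,0.011],[0,0.63,-0.12,0.58,0,0,0.011]]}}

```text
time: 8.07
position: [0.5684, 0.1869, 0.2262]
tcp_rot: [-3.141, 0.028, -0.002]
force: [0.9, 0.5, -1.3]
width: 0.25
grip_force: 60.1
```

```bash
cat > f.py <<'E'
from h import *
np.set_printoptions(suppress=True,precision=4)
c=np.load('w4.npy',allow_pickle=True).item();a=np.load('w3.npy',allow_pickle=True).item()
print('white lid tri',tri([(c,(297.5,109.4)),(a,(235.5,107.9))]))
s=cam('side');go([.5685,.1865,.20],np.radians(-1.1))
save(s,'s1.png',(265,170,355,270),6)
w=cam('wrist');save(w,'w5.png')
E
python3 f.py
```

```text
white lid tri [0.5688 0.2001 0.0875]
pos [0.5684 0.1871 0.2265] yaw -1.03 z [ 0.002  0.001 -1.   ] F [ 0.2 -0.3 -1.7] shift [0.    0.005 0.221] turn [-0.    -0.001  0.001] w 0.248 t 8.1167
```

View pics/s1.png

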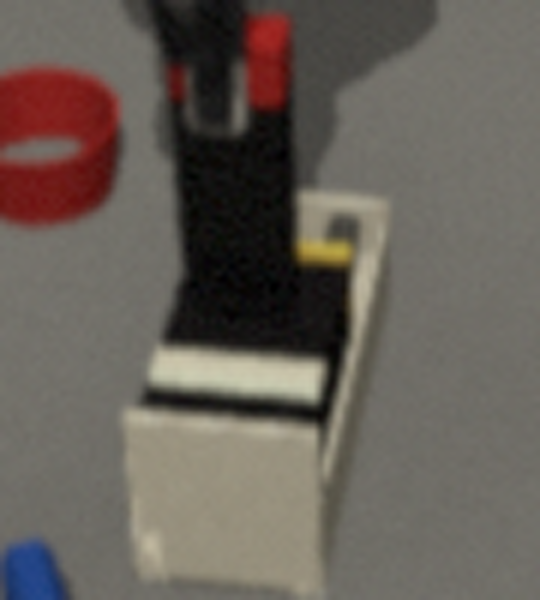

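The side view shows the tall canister upright over the groove by the white lid (crop 240,350), held about 3 mm off-centre in x. I shift x slightly and start the descent.

{"method": "play_rows", "body": {"targets": [[0,0.01,0,0.1,0,0,0],[0,0.01,0.003,0.2,0,0,0],[0,0.01,0.007,0.26,0,0,0],[0,0.01,0.007,0.287,0,0,0],[0,0.01,0.007,0.287,0,0,0]]}}

```text
time: 8.58
position: [0.5694, 0.1859, 0.1897]
tcp_rot: [3.141, -0.028, -0.001]
force: [-1.1, -0.8, 2.0]
width: 0.248
grip_force: 60.9
```

{"method": "play_rows", "body": {"targets": [[0,0,0.006,0.012,0,0,0],[0,0,0.012,0.025,0,0,0],[0,0,0.018,0.035,0,0,0],[0,0,0.022,0.05,0,0,0],[0,0,0.022,0.05,0,0,0]]}}

```text
time: 9.0
position: [0.57, 0.1833, 0.1845]
tcp_rot: [3.141, -0.028, 0.002]
force: [1.8, -1.6, 7.0]
width: 0.251
grip_force: 61.5
```

```bash
python3 -c "
from h import *
go([.5695,.181,.176])"
```

```text
pos [0.57   0.1833 0.1845] yaw -1.02 z [ 0.001 -0.    -1.   ] F [ 1.8 -1.6  7. ] shift [-0.004  0.02   0.071] turn [ 0.    -0.001 -0.   ] w 0.251 t 9.0
```

{"method": "play_rows", "body": {"targets": [[0,0,0.008,0.015,0,0,0],[0,0,0.013,0.03,0,0,0],[0,0,0.018,0.045,0,0,0],[0,0,0.023,0.06,0,0,0],[0,0,0.028,0.08,0,0,0],[0,0,0.034,0.1,0,0,0],[0,0,0.034,0.1,0,0,0]]}}

```text
time: 9.58
position: [0.5696, 0.1796, 0.1721]
tcp_rot: [-3.141, 0.028, -0.001]
force: [1.2, -0.9, 1.7]
width: 0.255
grip_force: 60.7
```

```bash
python3 -c "
from h import *
go([.5695,.1755,.159])"
```

```text
pos [0.5696 0.1796 0.1721] yaw -1.01 z [ 0.001  0.    -1.   ] F [ 1.2 -0.9  1.7] shift [-0.001  0.034  0.11 ] turn [-0. -0.  0.] w 0.255 t 9.5833
```

{"method": "play_rows", "body": {"targets": [[0,0,0.005,0.02,0,0,0],[0,0,0.01,0.04,0,0,0],[0,0,0.016,0.06,0,0,0],[0,0,0.022,0.08,0,0,0],[0,0,0.028,0.1,0,0,0],[0,0,0.034,0.12,0,0,0],[0,0,0.036,0.13,0,0,0],[0,0,0.036,0.13,0,0,0]]}}

```text
time: 10.25
position: [0.5693, 0.1756, 0.1564]
tcp_rot: [-3.141, 0.027, 0.0]
force: [2.3, 2.1, -3.3]
width: 0.249
grip_force: 60.1
```

```bash
python3 -c "
from h import *
go([.5695,.1755,.159])
s=cam('side');save(s,'s2.png',(265,170,355,270),6)"
```

```text
pos [0.5693 0.1756 0.1564] yaw -0.99 z [-0.  0. -1.] F [ 2.3  2.1 -3.3] shift [ 0.002  0.001 -0.022] turn [-0.  0. -0.] w 0.249 t 10.25
```

View pics/s2.png

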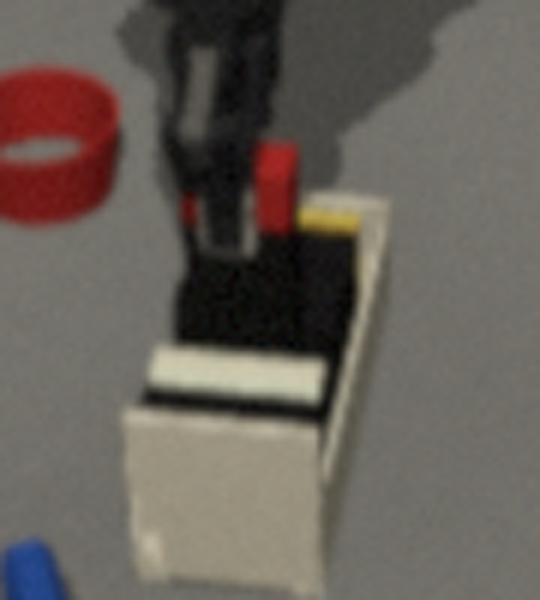

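The yellow plate has yielded (crop y 252→222), and the tall one stands upright beside white. I push it straight down.

{"method": "play_rows", "body": {"targets": [[0,0,0,0.02,0,0,0],[0,0,0,0.04,0,0,0],[0,0,0,0.06,0,0,0],[0,0,0,0.08,0,0,0],[0,0,0,0.1,0,0,0],[0,0,0,0.12,0,0,0],[0,0,0,0.14,0,0,0],[0,0,0,0.16,0,0,0],[0,0,0,0.18,0,0,0],[0,0,0,0.18,0,0,0]]}}

```text
time: 11.13
position: [0.5691, 0.1755, 0.1347]
tcp_rot: [-3.141, 0.027, 0.001]
force: [0.4, 5.1, -2.8]
width: 0.248
grip_force: 59.9
```

{"method": "play_rows", "body": {"targets": [[0,0,0,0.015,0,0,0],[0,0,0,0.03,0,0,0],[0,0,0,0.03,0,0,0]]}}

```text
time: 11.38
position: [0.5692, 0.1755, 0.1312]
tcp_rot: [-3.141, 0.027, 0.0]
force: [0.9, 5.2, -3.4]
width: 0.251
grip_force: 59.9
```

{"method": "play_rows", "body": {"targets": [[0,0,-0.003,0.01,0,0,0],[0,0,-0.005,0.02,0,0,0],[0,0,-0.005,0.02,0,0,0]]}}

```text
time: 11.63
position: [0.5692, 0.1756, 0.1289]
tcp_rot: [3.141, -0.028, -0.001]
force: [1.2, 3.0, -3.4]
width: 0.249
grip_force: 60.2
```

{"method": "play_rows", "body": {"targets": [[0,0,0,0.01,0,0,0],[0,0,0,0.02,0,0,0]]}}

```text
time: 11.8
position: [0.5693, 0.1756, 0.1268]
tcp_rot: [3.141, -0.028, -0.0]
force: [-0.1, 0.0, 2.8]
width: 0.25
grip_force: 60.8
```

{"method": "play_rows", "body": {"targets": [[0,0,0,0.008,0,0,0],[0,0,0,0.016,0,0,0]]}}

```text
time: 11.97
position: [0.5693, 0.1756, 0.1249]
tcp_rot: [3.141, -0.028, -0.0]
force: [0.5, -0.5, 2.0]
width: 0.249
grip_force: 60.8
```

{"method": "play_rows", "body": {"targets": [[0,0,0,0.008,0,0,0],[0,0,0,0.016,0,0,0]]}}

```text
time: 12.13
position: [0.5693, 0.1757, 0.1229]
tcp_rot: [3.141, -0.028, -0.0]
force: [-0.4, -1.3, 3.1]
width: 0.25
grip_force: 60.9
```

{"method": "play_rows", "body": {"targets": [[0,0,0,0.008,0,0,0],[0,0,0,0.016,0,0,0]]}}

```text
time: 12.3
position: [0.5695, 0.1757, 0.1213]
tcp_rot: [3.141, -0.028, 0.0]
force: [-1.4, -2.3, 12.8]
width: 0.255
grip_force: 62.1
```

{"method": "play_rows", "body": {"targets": [[0,0,0,0.008,0,0,0],[0,0,0,0.016,0,0,0]]}}

```text
time: 12.47
position: [0.5697, 0.1757, 0.12]
tcp_rot: [3.141, -0.028, 0.001]
force: [-3.4, -2.8, 22.3]
width: 0.254
grip_force: 63.4
```

The force climbs steadily, 3 to 13 to 22 N at about 8 N/mm, so the foot is on the strip. I let go.

{"method": "play_rows", "body": {"targets": [[0,0,0,0,0,0,0],[0.4,0,0,0,0,0,0],[0.45,0,0,0,0,0,0],[0.45,0,0,0,0,0,0],[0.45,0,0,0,0,0,0]]}}

```text
time: 12.88
position: [0.5691, 0.1759, 0.1189]
tcp_rot: [3.141, -0.027, -0.001]
force: [0.3, -0.6, -0.4]
width: 0.449
grip_force: 0.0
```

{"method": "play_rows", "body": {"targets": [[0.45,0,0,-0.15,0,0,0],[0.45,0,0,-0.35,0,0,0],[0.45,0,0,-0.5,0,0,0],[0,0,0,-0.5,0,0,0],[0,0,0,-0.5,0,0,0],[0,0,0,-0.5,0,0,0],[0,0,0,-0.5,0,0,0],[0,0,0,-0.5,0,0,0]]}}

```text
time: 13.55
position: [0.5689, 0.1758, 0.1783]
tcp_rot: [3.141, -0.027, -0.002]
force: [0.2, -0.1, -0.3]
width: -0.001
grip_force: 0.0
```

```bash
cat > g.py <<'E'
from h import *
go([.5665,.1755,.15])
c=cam('side');t=cam('top')
for n,cc in (('top',t),('side',c)):
    h=cv2.cvtColor(cc['img'],cv2.COLOR_RGB2HSV)
    m=(((h[...,0]<8)|(h[...,0]>172))&(h[...,1]>150)&(h[...,2]>70)).astype(np.uint8)
    k,lab,st,ce=cv2.connectedComponentsWithStats(m)
    for i in range(1,k):
        if st[i,4]>15: print(n,st[i],ce[i])
    print([proj(cc,[.567-.022,.1755+.011,z])[0].round(1) for z in (.14,.1465,.152)])
save(c,'s3.png',(265,170,355,270),6)
E
python3 g.py
```

```text
pos [0.5689 0.1758 0.1783] yaw -1.0 z [-0.001 -0.    -1.   ] F [ 0.2 -0.1 -0.3] shift [-0.02   0.003  0.236] turn [0.    0.001 0.   ] w -0.001 t 13.55
top [326 111  31  32 262] [341.5648855  122.21755725]
[array([255.6, 186.6]), array([255.2, 186.4]), array([254.8, 186.3])]
side [258 182  26  25 478] [271.26150628 193.4916318 ]
side [296 204  19  16 259] [304.9034749  211.42084942]
[array([313. , 212.9]), array([312.9, 210.8]), array([312.8, 209. ])]
```

View pics/s3.png

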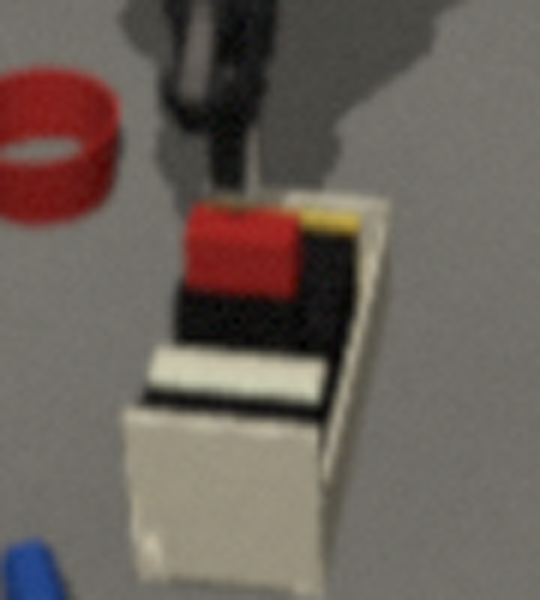

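The side view shows the tall one upright beside the white lid, and the row is standing. I press its top with the shut fingers, to undo any lift from letting go.

{"method": "play_rows", "body": {"targets": [[0,-0.02,0,0.08,0,0,0],[0,-0.02,0,0.13,0,0,0],[0,-0.02,0,0.145,0,0,0],[0,-0.02,0,0.145,0,0,0]]}}

```text
time: 13.98
position: [0.5664, 0.1759, 0.1608]
tcp_rot: [3.141, -0.027, -0.002]
force: [-0.1, 0.0, 0.3]
width: 0.002
grip_force: 0.0
```

{"method": "play_rows", "body": {"targets": [[0,0,0,0.006,0,0,0],[0,0,0,0.012,0,0,0]]}}

```text
time: 14.15
position: [0.567, 0.1761, 0.1604]
tcp_rot: [-3.141, 0.027, -0.0]
force: [-0.8, 1.0, -0.3]
width: -0.0
grip_force: 0.0
```

{"method": "play_rows", "body": {"targets": [[0,0,0,0.006,0,0,0],[0,0,0,0.012,0,0,0]]}}

```text
time: 14.32
position: [0.567, 0.176, 0.159]
tcp_rot: [-3.141, 0.027, -0.0]
force: [-0.1, -0.5, 0.4]
width: -0.001
grip_force: 0.0
```

{"method": "play_rows", "body": {"targets": [[0,0,0,0.006,0,0,0],[0,0,0,0.012,0,0,0]]}}

```text
time: 14.48
position: [0.5672, 0.1761, 0.1577]
tcp_rot: [-3.141, 0.027, -0.001]
force: [-0.9, 0.2, 7.9]
width: 0.003
grip_force: 3.9
```

{"method": "play_rows", "body": {"targets": [[0,0,0,0.005,0,0,0],[0,0,0,0.01,0,0,0]]}}

```text
time: 14.65
position: [0.5675, 0.176, 0.157]
tcp_rot: [-3.141, 0.028, -0.002]
force: [-0.3, -1.6, 14.2]
width: 0.001
grip_force: 6.8
```

{"method": "play_rows", "body": {"targets": [[0,0,0,0.005,0,0,0],[0,0,0,0.01,0,0,0]]}}

```text
time: 14.82
position: [0.5678, 0.1761, 0.1563]
tcp_rot: [-3.141, 0.028, -0.003]
force: [-1.6, -2.1, 19.5]
width: 0.002
grip_force: 9.8
```

{"method": "play_rows", "body": {"targets": [[0,0,0,0.006,0,0,0],[0,0,0,0.006,0,0,0],[0,0,0,0.006,0,0,0]]}}

```text
time: 15.07
position: [0.5679, 0.1761, 0.1558]
tcp_rot: [-3.141, 0.028, -0.004]
force: [-1.0, -1.5, 18.4]
width: -0.001
grip_force: 9.2
```

{"method": "play_rows", "body": {"targets": [[0,0,0,-0.1,0,0,0],[0,0,0,-0.4,0,0,0],[0,0,0,-0.75,0,0,0],[0,-0.3,0,-1,0,0,0],[0,-0.6,0,-1,0,0,0],[0,-0.6,0,-1,0,0,0],[0,-0.6,0,-1,0,0,0]]}}

```text
time: 15.65
position: [0.4938, 0.1774, 0.2756]
tcp_rot: [-3.141, 0.026, -0.002]
force: [0.7, 0.5, -0.9]
width: -0.004
grip_force: 0.0
```

```bash
python3 -c "
from h import *
go([.5,.1755,.27])
c=cam('wrist');save(c,'w6.png',(160,40,480,280),2.4)"
```

```text
pos [0.4938 0.1774 0.2756] yaw -0.94 z [ 0.001  0.    -1.   ] F [ 0.7  0.5 -0.9] shift [0.052 0.015 0.047] turn [-0.    -0.001  0.   ] w -0.004 t 15.65
```

View pics/w6.png

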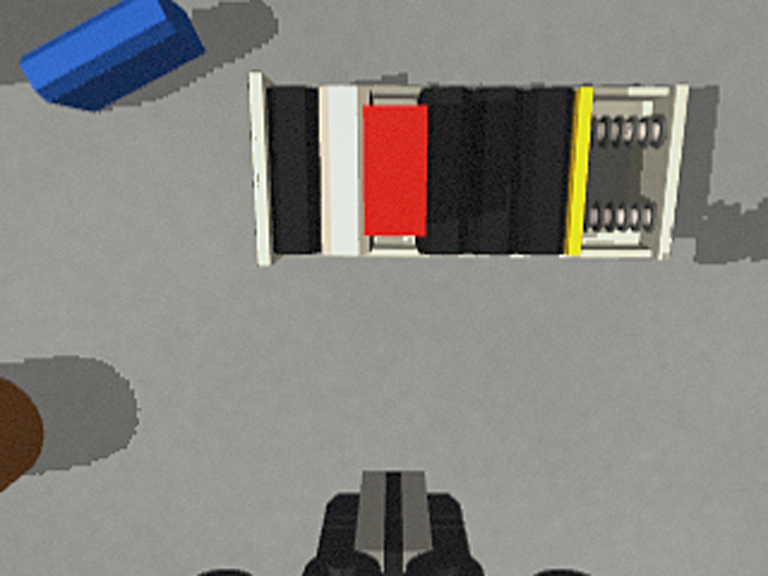

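The red top, at crop (395,170), stands upright between the white lid at 340 and the blacks. The row is level, the yellow plate has yielded by one width, and the gripper is clear. I hand it in.

```bash
python3 -c "
from h import *
print(finish_job())"
```

```text
the job is handed in; nothing more can be done
None
```

The tall canister stands upright in the row, beside the white-lidded one on its yellow-plate side. Its foot is on the rest strip and it was let go. The row is still on its rails, and I handed the job in at about 16 s of the 70 s allowed; no verdict was shown.

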